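# Slide the sowing rule out over the shelf edge

### The arm

A 7-joint arm with a two-finger parallel gripper is mounted at the origin on the work surface. World frame = base frame: x ahead of the robot, y to its left, z up, the work surface at z = 0. Lengths are in m, angles in degrees, forces in N, time in s.
With the tool pointing down it reaches from about 0.425 to 1.025 m from the base axis. Payload 3.6 kg.
Tool frame: the origin (TCP) lies at the very end of the fingers, on their centre line; the grasp point (between the pads) lies 19 mm behind it (arm.grip_depth is the distance from the TCP to the grasp point, in m); z points along the fingers, y is the line along which they close (so a half turn about z gives the same grasp; the last joint's range is limited). The gripper opens to 85 mm and grips with 20 to 120 N. Pads are 22 mm wide; open, the fingers measure 114 mm over their backs; the gripper's body (76 mm by 85 mm) begins 54 mm behind the grasp point. The pads swing forward as they close: fully open they stand 13 mm farther back than shut.
Start: joints at [67.81, 33.873, 2.773, 92.16, -1.908, 54.013, -1.931], TCP at [0.21, -0.694, 0.231] pointing down, gripper open.
Joint ranges: [-153.93, 153.93], [-27.13, 128.08], [-72.61, 78.16], [10.71, 143.7], [-87.88, 267.88], [4.46, 118.87], [-176.78, 176.78]. Speed limits (degrees/s): [147.25, 147.25, 180, 180, 180, 180, 180].

### API

Orientations are given as a 3x3 rotation matrix whose columns are the frame's x, y, z axes.
In Python, from station import arm, viewer gives the robot as it stands.
- The arm moves only by the shell command python3 -m inch 'ROWS'. ROWS is JSON, a list of rows, each a list of 5 numbers: the gripper's target within -1 to 1 (fully open at 1, half-way at 0, shut at -1), then the shift along the world's x, y, z scaled (see below), then the turn about the world's z scaled (see below). A call has 1 to 12 rows; each row is the pose to reach, as a shift and turn from the pose commanded when the call began; what a row does not reach only later rows make up. The controller multiplies each number of a shift by 0.5 m and each number of a turn by 90 degrees. A row lasts 1/10 s, in which the tool goes at most 50 mm and 8.59 degrees, less where a joint would pass 70% of its speed; a pose out of reach is approached as far as the arm can. A call with a number of a shift or a turn outside -1 to 1 is refused whole. A call with a gripper value outside its range is refused whole. The fingers move at their own pace and stop on an object; the grip force is fixed at half the most. Time passes only in rows, so rows that repeat a pose let the fingers close. It gives the time, the measured TCP pose, the force, the opening and the grip force at its end, in the units of the state.
- arm.read_state(): the state, without advancing time (a new reading comes with each control period).
- viewer.get_image(name): name is "side" or "top"; returns the picture (400x640x3 uint8, blue, green, red); there is no depth.
- viewer.camera_params(name): a dict with "camera_matrix" (3x3 intrinsics, pixels), "origin" and "attitude" of the camera in the world. Camera axes: x right, y down, z forward; pixel columns grow to the right and rows downward; lengths in m; the calibration is good to about 2 mm. A picture is of the moment at which its call begins. camera_params takes no time and is no camera call.
- arm.hand_in(): hands the job in; it is judged then, once.
The state is a dict: "clock": time; "joint_pos": joint angles; "joint_vel": joint speeds; "joint_torque": joint torques, N m; "position": TCP position; "eef_rot": TCP orientation; "ft_force": force on the tool from outside, world axes, zero at the start; "torque": the same for the moment, N m; "opening": opening from 0.0 (shut) to 1.0 (fully open); "gripper_force": force on a finger pad.
Only numpy, scipy, OpenCV 4.12 (cv2) and the standard library are available. Lean on these libraries where they do the work, as an engineer would, in place of code of your own. Each camera call takes 0.05 s, during which the arm holds its last target. There are 200 camera calls.

### The job

With your fingertips, push the notched wooden sowing rule across the galvanised shelf until its holed end sticks straight out over the front edge, with the first pair of notches (the pair nearest the hole) right at the edge, so the gardener can take it by that end. Only nudge it, lightly: do not pinch it, lift it or let it drop, and leave it lying square to the edge with your hand clear. Leave the saucers, nozzle, hammer, dibber and drawer as they are.

Things in the scene. Friction and masses are not known exactly. Their poses are not given: they have to be found in the camera images.
- shelf_edge (a point): Middle of the straight front top edge of the fixed galvanised shelf on the bench; its flat top, 600 x 360 mm, is 150 mm above the bench. x points from the edge level back over the shelf top, so -x is out into free air; y runs along the edge (+/-300 mm); z up, z = 0 is the shelf top. The front looks roughly to the robot's right (-y of the robot), turned up to 0.12 rad.
- sowing_rule: Flat lath of pale wood, 200 x 50 x 8 mm, 40 to 85 g, lying loose on the shelf, friction as wood on steel. Origin: centre of its underside; x along its length, z up. The end at x = -100 mm has a 14 mm hole and starts nearer the front edge, up to 0.4 rad off square; the plain end is x = +100 mm. V notches 10 mm wide, 5 mm deep in both long sides at x = -50, 0, +50 mm.
- rule_notch (a point): Point on the rule's top face, on its centre line midway between the first pair of notches: 50 mm from the holed end. Axes as the rule's.
- rule_hole (a point): Centre of the hole at the rule's top face, 20 mm from the holed end. Axes as the rule's.
- saucer0: Lowest of a stack of three nested green plastic plant saucers, each 120 mm across the rim, 22 mm high; the stack is 38 mm high. Origin: centre of its underside. Not to be disturbed.
- saucer1: Middle saucer of the stack, 8 mm above the lowest. Origin: centre of its underside.
- saucer2: Top saucer of the stack, 16 mm above the lowest. Origin: centre of its underside.
- nozzle: Red plastic hose spray nozzle standing upright on its wide end, 44 mm across, 106 mm high. Origin: centre of its underside. Not to be disturbed.
- hammer: Black rubber-tipped hammer lying on the shelf: head 92 mm long (along its y axis), 44 mm thick; wooden handle 24 mm thick reaching 187 mm along its -x axis. Origin: under the middle of the head, on the shelf top. Not to be disturbed.
- dibber: Dark wooden dibber lying on the shelf: cross handle 90 mm long (along its y axis), 26 mm thick; tapered shank reaching 192 mm along its -x axis. Origin: under the middle of the cross handle, on the shelf top. Not to be disturbed.
- drawer_front (a point): Top of the front of the grey plastic drawer, 240 mm wide, 40 mm from its end nearer the robot; the drawer hangs under the far half of the shelf and stands slightly pulled out. Its top is 30 mm below the shelf top. Axes as the shelf's. Not to be disturbed.
Mind the look-alikes: they are no part of the job. Several things have the shape of the sowing_rule; the one meant has the colours described above.

How it is judged (in metres and radians):
At the end, for the whole second after the job is handed in: The rule lies flat and at rest on the shelf, holed end out over the front edge, the first pair of notches within 8 mm of the edge, its length within 0.12 rad (7 degrees) of square to the edge; saucers, nozzle, hammer and dibber within 15 mm and the drawer within 12 mm of where they were (x of rule_notch in the frame of shelf_edge between -0.008 and 0.008 m and x of rule_hole in the frame of shelf_edge below -0.015 m and angle between the x axis of sowing_rule and the x axis of shelf_edge, either way round below 0.12 rad and angle between sowing_rule's own z axis and vertical below 0.05 rad and z of sowing_rule in the frame of shelf_edge between -0.004 and 0.004 m and y of sowing_rule in the frame of shelf_edge between -0.3 and 0.3 m and linear speed of sowing_rule below 0.01 m/s and distance of each of saucer0, saucer1, saucer2, nozzle, hammer, dibber from where it was at the start of the episode below 0.015 m and distance of drawer_front from where it was at the start of the episode below 0.012 m); the robot touches nothing.
It fails at once if the rule is lifted off the shelf (over 12 mm) (z of sowing_rule in the frame of shelf_edge above 0.012 m).
It fails at once if the rule is tipped up or tips off the edge (over 0.15 rad) (angle between sowing_rule's own z axis and vertical above 0.15 rad).
It fails at once if the rule is pinched or pressed hard (over 15 N from the fingers) (contact force between the fingers and sowing_rule above 15 N).
It fails at once if a saucer, the nozzle, the hammer or the dibber is disturbed (over 15 mm) (distance of any of saucer0, saucer1, saucer2, nozzle, hammer, dibber from where it was at the start of the episode above 0.015 m).
It fails at once if the drawer is moved (over 12 mm) (distance of drawer_front from where it was at the start of the episode above 0.012 m).
It also fails if it takes over 58 s, if anything falls off the work surface, if the arm or the gripper's body presses on something with over 40 N, if the wrist force passes 120 N, or if a joint passes its speed limit or range.

## Working session

There is one attempt and no reset: what is moved stays moved. The work goes in short steps, Python scripts to look and compute and a shell command to move; the robot and the scene stay as the last step left them, time stands still between calls to the robot, and variables do not carry over. Pictures are saved under pics/ and viewed, at most 10 in all, crops included, and the job is handed in when it is done.

```bash
mkdir -p pics; cat > h.py <<'E'
import numpy as np, cv2
from station import arm, viewer
def grab(n,f=None):
    im=viewer.get_image(n)
    if f: cv2.imwrite('pics/'+f,im)
    return im
def ray(n,uv,z):
    c=viewer.camera_params(n);K=np.array(c["camera_matrix"]);o=np.array(c["origin"]);R=np.array(c["attitude"])
    uv=np.atleast_2d(np.array(uv,float));d=(R@np.linalg.inv(K)@np.c_[uv,np.ones(len(uv))].T).T
    return o+d*((z-o[2])/d[:,2:3])
def proj(n,P):
    c=viewer.camera_params(n);K=np.array(c["camera_matrix"]);o=np.array(c["origin"]);R=np.array(c["attitude"])
    q=(K@R.T@(np.atleast_2d(P)-o).T).T
    return q[:,:2]/q[:,2:]
E
python3 - <<'E'
from h import *
a=grab('top','t0.png');b=grab('side','s0.png')
for n in('top','side'):print(viewer.camera_params(n))
s=arm.read_state();print(s)
E
```

```text
{'camera_matrix': array([[419.60156158,   0.        , 318.55163903],
       [  0.        , 419.60156158, 201.47072331],
       [  0.        ,   0.        ,   1.        ]]), 'origin': array([0.52955584, 0.09761972, 1.15343287]), 'attitude': array([[-0.02126706, -0.99713402,  0.07260484],
       [-0.99972673,  0.02050498, -0.01122573],
       [ 0.0097048 , -0.07282374, -0.99729761]])}
{'camera_matrix': array([[506.18099998,   0.        , 314.61545853],
       [  0.        , 506.18099998, 191.85969962],
       [  0.        ,   0.        ,   1.        ]]), 'origin': array([-0.09972494,  0.74753807,  0.71825118]), 'attitude': array([[-0.68113227, -0.3926386 ,  0.61797553],
       [-0.73215361,  0.36163887, -0.57720744],
       [ 0.00314995, -0.84560762, -0.53379568]])}
{'clock': 0.1, 'joint_pos': array([67.8077517 , 33.92024165,  2.76656371, 92.2294233 , -1.90829612,
       54.01251252, -1.92925962]), 'joint_vel': array([-0.01008061, -0.16449255, -0.04617955, -0.08269183, -0.00398998,
        0.01556721,  0.00069086]), 'joint_torque': array([ 3.98458040e-03, -5.49995184e+01,  1.55270051e+00, -1.98824394e+01,
        9.66337480e-03,  3.81898106e-03, -2.84718902e-05]), 'position': array([ 0.20977742, -0.69320246,  0.23025525]), 'eef_rot': array([[ 9.57107511e-01,  2.89732204e-01, -6.80346807e-04],
       [ 2.89732986e-01, -9.57105613e-01,  1.90847717e-03],
       [-9.82164495e-05, -2.02373675e-03, -9.99997947e-01]]), 'ft_force': array([ 1.3021761 , -0.31996026,  0.17188293]), 'torque': array([-0.01817368, -0.00684192,  0.01728966]), 'gripper_force': 0.0, 'opening': 1.003294750782867}
```

View pics/t0.png

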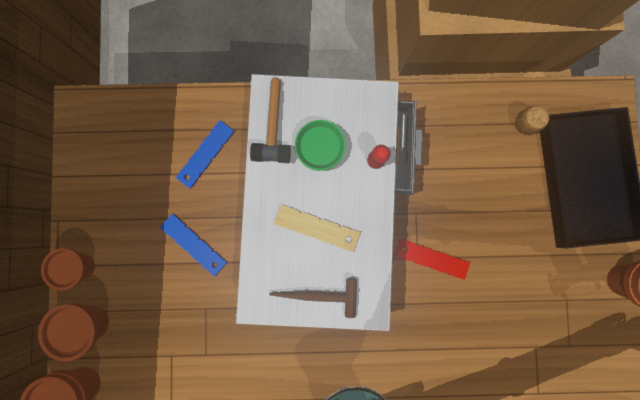

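View pics/s0.png

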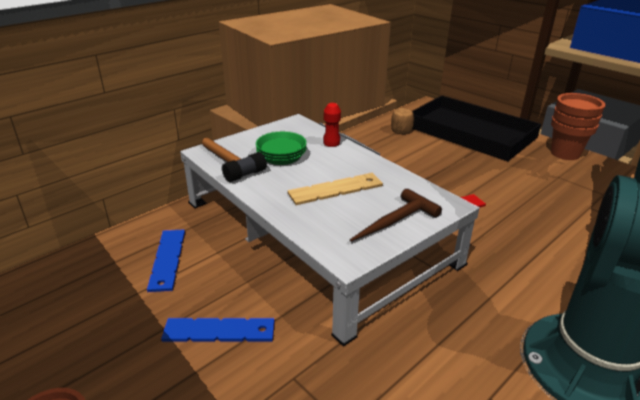

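The top picture shows the pale rule at about (275–360, 206–250) with its hole at (348,238). The front edge runs from (398,82) to (389,330), the drawer is at (405,145) and the nozzle at (378,155). The dibber lies at row 295 below the rule. The side picture agrees.

```bash
cat >> h.py <<'E'
def measure():
    im=grab('top');hsv=cv2.cvtColor(im,cv2.COLOR_BGR2HSV)
    # shelf front edge: rightmost light grey pixel per row
    g=((hsv[...,1]<40)&(hsv[...,2]>120)).astype(np.uint8)
    g[:,:230]=0;g[:,420:]=0
    pts=[]
    for r in list(range(200,325,2)):
        c=np.where(g[r])[0]
        if len(c): pts.append((c.max()+.5,r))
    pts=np.array(pts);E=ray('top',pts,.15)[:,:2]
    for _ in range(4):
        A=np.c_[E[:,0],np.ones(len(E))];k=np.linalg.lstsq(A,E[:,1],rcond=None)[0];e=abs(A@k-E[:,1]);E=E[e<max(.003,1.5*np.median(e))] if _<3 else E
    # rule
    m=cv2.inRange(hsv,(12,50,140),(32,200,255));m[:,:245]=0;m[:190]=0;m[300:]=0;m[:,440:]=0
    return im,k,m
def rule(m):
    n,l,s,_=cv2.connectedComponentsWithStats(m);i=1+s[1:,4].argmax();m=(l==i).astype(np.uint8)
    cs,h=cv2.findContours(m,cv2.RETR_CCOMP,cv2.CHAIN_APPROX_NONE)
    o=max(cs,key=cv2.contourArea)[:,0]
    W=ray('top',o,.158)[:,:2]
    r=cv2.minAreaRect((W*1000).astype(np.float32));
    holes=[(cv2.contourArea(c),ray('top',c[:,0].mean(0),.158)[0]) for c,q in zip(cs,h[0]) if q[3]>=0]
    b=cv2.boxPoints(r)/1000
    hole=max(holes,key=lambda t:t[0])[1][:2] if holes else None
    return r,b,hole
def report():
    im,k,m=measure();r,b,hole=rule(m)
    print('edge y=%.4f*x+%.4f'%tuple(k));print('rect mm',r,'\ncorners\n',b.round(4),'\nhole',hole)
    c=np.array(r[0])/1000
    L=max([b[1]-b[0],b[2]-b[1]],key=np.linalg.norm);L/=np.linalg.norm(L)
    if hole is not None and L@(hole-c)>0:L=-L     # x axis: holed -> plain
    if hole is None and L[1]<0:L=-L
    n=np.array([-k[0],1])/np.hypot(k[0],1)        # shelf x axis
    ang=np.arctan2(n[0]*L[1]-n[1]*L[0],n@L)
    f=lambda p:(p[1]-k[0]*p[0]-k[1])/np.hypot(k[0],1)
    print('centre',c.round(4),'ruleX',L.round(4),'edgeX',n.round(4),'ang rad %.3f'%ang,'notch dist %.4f'%f(c-.05*L),'plain end',(c+.1*L).round(4),'holed end',(c-.1*L).round(4),'hole dist',None if hole is None else round(f(hole),4))
    return im,k,m
E
python3 - <<'E'
from h import *
im,k,m=report()
hsv=cv2.cvtColor(im,cv2.COLOR_BGR2HSV)
for nm,uv,z in(('dibber head',[(346,279),(357,278),(345,317),(355,318)],.17),('dibtip',[(270,294)],.155),('saucer',[(296,145),(345,147),(320,122),(320,170)],.18),('hammerhead',[(251,144),(291,144),(251,161),(291,163)],.19),('nozzle',[(379,153)],.25)):print(nm,ray('top',uv,z).round(3)[:,:2].tolist())
E
```

```text
edge y=-0.0755*x+-0.0500
rect mm ((539.754638671875, 92.8814926147461), (199.40118408203125, 50.02842712402344), 69.46646118164062) 
corners
 [[ 0.4814  0.0083]
 [ 0.5282 -0.0093]
 [ 0.5982  0.1775]
 [ 0.5513  0.195 ]] 
hole [0.51210266 0.01791553]
centre [0.5398 0.0929] ruleX [0.3508 0.9365] edgeX [0.0753 0.9972] ang rad -0.283 notch dist 0.1351 plain end [0.5748 0.1865] holed end [ 0.5047 -0.0008] hole dist 0.1063
dibber head [[0.42, 0.027], [0.421, 0.001], [0.333, 0.031], [0.33, 0.008]]
dibtip [[0.387, 0.205]]
saucer [[0.734, 0.137], [0.727, 0.022], [0.788, 0.079], [0.674, 0.082]]
hammerhead [[0.737, 0.241], [0.735, 0.148], [0.697, 0.241], [0.69, 0.149]]
nozzle [[0.699, -0.047]]
```

```bash
python3 -m inch '[[-1,0,0,0.1,0],[-1,0,0,0.2,0.1],[-1,0.42,0.86,0.2,0.5],[-1,0.42,0.86,0.2,0.5],[-1,0.42,0.86,0.2,0.5],[-1,0.42,0.86,0.2,0.5],[-1,0.42,0.86,0.2,0.5],[-1,0.42,0.86,0.2,0.5],[-1,0.42,0.86,0.2,0.5],[-1,0.42,0.86,0.2,0.5],[-1,0.42,0.86,0.2,0.5],[-1,0.42,0.86,0.2,0.5]]'
```

```text
clock: 1.35
position: [0.4214, -0.2594, 0.3314]
eef_rot: [[0.467, 0.884, 0.001], [0.884, -0.467, 0.001], [0.001, -0.0, -1.0]]
ft_force: [-0.2, -0.4, 0.5]
opening: -0.0
gripper_force: 0.0
```

```bash
python3 -m inch '[[-1,0.42,0.85,0,0.26],[-1,0.42,0.85,0,0.26],[-1,0.42,0.85,0,0.26],[-1,0.42,0.85,0,0.26],[-1,0.42,0.85,0,0.26],[-1,0.42,0.85,0,0.26],[-1,0.42,0.85,0,0.26],[-1,0.42,0.85,0,0.26],[-1,0.42,0.85,0,0.26],[-1,0.42,0.85,0,0.26],[-1,0.42,0.85,-0.1,0.26],[-1,0.42,0.85,-0.2,0.26]]'
```

```text
clock: 2.55
position: [0.6314, 0.1633, 0.2316]
eef_rot: [[0.081, 0.997, 0.004], [0.997, -0.081, 0.002], [0.002, 0.004, -1.0]]
ft_force: [1.0, -0.6, -1.3]
opening: 0.001
gripper_force: 0.0
```

```bash
python3 -m inch '[[-1,0,0,-0.05,0],[-1,0,0,-0.1,0],[-1,0,0,-0.13,0],[-1,0,0,-0.145,0],[-1,0,0,-0.152,0],[-1,0,0,-0.154,0],[-1,0,0,-0.154,0]]'; python3 - <<'E'
from h import *
im=grab('top');im2=grab('side')
cv2.imwrite('pics/c1.png',np.hstack([cv2.resize(im[120:270,240:400],None,fx=2.4,fy=2.4),cv2.resize(im2[100:250,260:420],None,fx=2.4,fy=2.4)]))
E
```

```text
clock: 3.25
position: [0.6307, 0.1614, 0.1554]
eef_rot: [[0.083, 0.997, 0.002], [0.997, -0.083, 0.001], [0.001, 0.002, -1.0]]
ft_force: [0.4, 0.5, 0.2]
opening: 0.001
gripper_force: 0.0
```

View pics/c1.png

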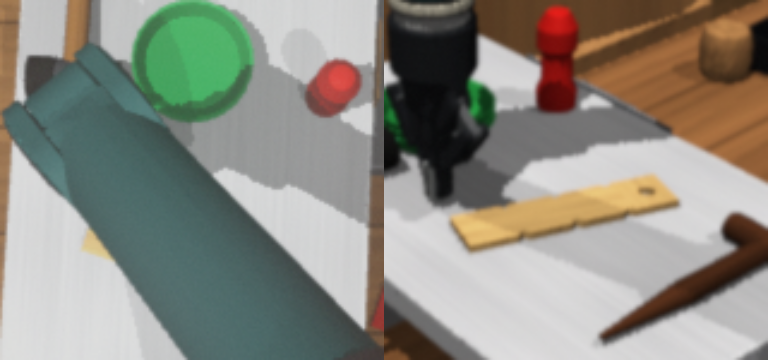

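The fingertips (crop, right half, at about (437,190)) stand just above the shelf on the rule's far side near its plain end. The arm hides the rule from the top camera.

```bash
python3 -m inch '[[-1,-0.01,0,-0.004,0],[-1,-0.02,0,-0.004,0],[-1,-0.03,0,-0.004,0],[-1,-0.038,0,-0.004,0],[-1,-0.046,0,-0.004,0],[-1,-0.054,0,-0.004,0],[-1,-0.062,0,-0.004,0],[-1,-0.07,0,-0.004,0],[-1,-0.078,0,-0.004,0],[-1,-0.086,0,-0.004,0],[-1,-0.09,0,-0.004,0],[-1,-0.09,0,-0.004,0]]'; python3 - <<'E'
from h import *
im2=grab('side')
hsv=cv2.cvtColor(im2,cv2.COLOR_BGR2HSV);m=cv2.inRange(hsv,(12,60,120),(32,220,255));m[:165]=0;m[230:]=0;m[:,:260]=0;m[:,400:]=0
n,l,s,_=cv2.connectedComponentsWithStats(m);i=1+s[1:,4].argmax();c=cv2.findContours((l==i).astype(np.uint8),0,1)[0][0][:,0]
r=cv2.minAreaRect((ray('side',c,.156)[:,:2]*1000).astype(np.float32));print(r,s[i])
cv2.imwrite('pics/c2.png',cv2.resize(im2[100:250,240:440],None,fx=3,fy=3))
E
```

```text
clock: 4.55
position: [0.5845, 0.1611, 0.1523]
eef_rot: [[0.083, 0.997, -0.0], [0.997, -0.083, -0.0], [-0.0, -0.0, -1.0]]
ft_force: [-0.4, -0.5, -0.0]
opening: -0.0
gripper_force: 0.0
((528.7515258789062, 92.1712875366211), (203.33106994628906, 61.33622741699219), 75.69388580322266) [ 291  171   93   37 1267]
```

View pics/c2.png

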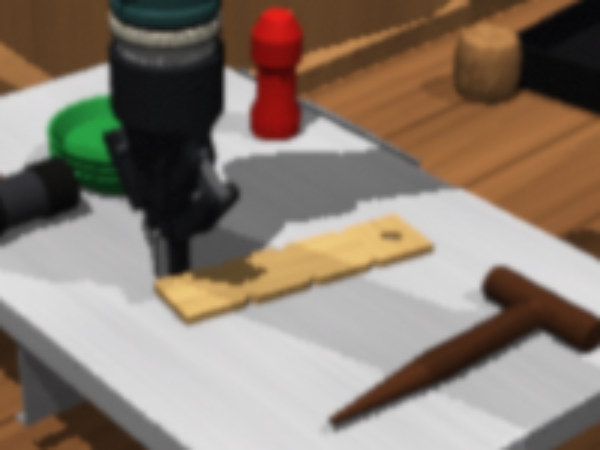

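The fingers touch the rule's far side near the plain end at crop (180,270), and the rule has turned about 6°. Continuing.

```bash
python3 -m inch '[[-1,-0.008,0,0,0],[-1,-0.016,0,0,0],[-1,-0.022,0,0,0],[-1,-0.028,0,0,0],[-1,-0.034,0,0,0],[-1,-0.038,0,0,0],[-1,-0.038,0,0,0],[-1,-0.03,0,0,0],[-1,0,0,0,0],[-1,0.02,0.02,0.1,0],[-1,0.04,0.1,0.2,0],[-1,0.04,0.2,0.2,0]]'; python3 - <<'E'
from h import *
im,k,m=report();cv2.imwrite('pics/c3.png',cv2.resize(im[120:330,230:420],None,fx=2.5,fy=2.5))
E
```

```text
clock: 5.8
position: [0.6097, 0.2474, 0.2545]
eef_rot: [[0.092, 0.996, 0.008], [0.996, -0.092, 0.0], [0.001, 0.008, -1.0]]
ft_force: [1.5, 1.1, 0.2]
opening: 0.002
gripper_force: 0.0
edge y=-0.0671*x+-0.0538
rect mm ((525.52685546875, 84.2686767578125), (195.6927032470703, 49.7685661315918), 83.08905792236328) 
corners
 [[ 0.489  -0.0099]
 [ 0.5385 -0.0159]
 [ 0.562   0.1784]
 [ 0.5126  0.1844]] 
hole [0.51620436 0.00694905]
centre [0.5255 0.0843] ruleX [0.1203 0.9927] edgeX [0.067  0.9978] ang rad -0.054 notch dist 0.1231 plain end [0.5376 0.1835] holed end [ 0.5135 -0.015 ] hole dist 0.0952
```

View pics/c3.png

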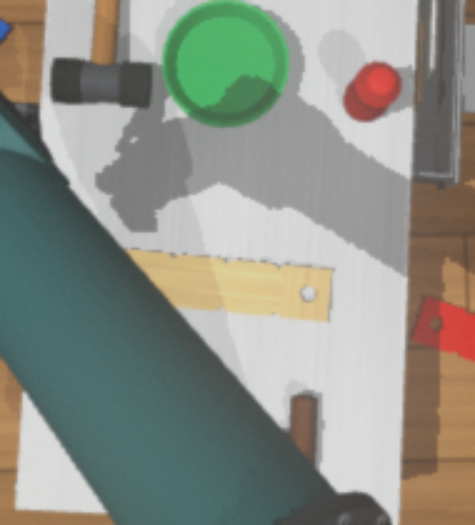

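The rule at crop (130–332, 248–320) is now almost square, about 0.05 rad off, with its hole at crop (308,293). Next the fingers go behind the plain end.

```bash
python3 -m inch '[[-1,-0.14,-0.072,0,0.011],[-1,-0.14,-0.072,0,0.011],[-1,-0.14,-0.072,0,0.011],[-1,-0.14,-0.072,-0.08,0.011],[-1,-0.14,-0.072,-0.14,0.011],[-1,-0.14,-0.072,-0.18,0.011],[-1,-0.14,-0.072,-0.192,0.011],[-1,-0.14,-0.072,-0.197,0.011],[-1,-0.14,-0.072,-0.197,0.011],[-1,-0.14,-0.072,-0.197,0.011]]'
```

```text
clock: 6.85
position: [0.5355, 0.2144, 0.1525]
eef_rot: [[0.066, 0.998, 0.002], [0.998, -0.066, 0.001], [0.001, 0.002, -1.0]]
ft_force: [0.4, 0.2, -0.7]
opening: -0.0
gripper_force: 0.0
```

```bash
python3 -m inch '[[-1,-0.001,-0.01,0,0],[-1,-0.002,-0.02,0,0],[-1,-0.002,-0.028,0,0],[-1,-0.003,-0.036,0,0],[-1,-0.003,-0.046,0,0],[-1,-0.004,-0.056,0,0],[-1,-0.005,-0.066,0,0],[-1,-0.006,-0.076,0,0],[-1,-0.006,-0.086,0,0],[-1,-0.007,-0.096,0,0],[-1,-0.008,-0.106,0,0],[-1,-0.009,-0.116,0,0]]';python3 -m inch '[[-1,-0.001,-0.01,0,0],[-1,-0.002,-0.02,0,0],[-1,-0.002,-0.03,0,0],[-1,-0.003,-0.04,0,0],[-1,-0.004,-0.05,0,0],[-1,-0.004,-0.06,0,0],[-1,-0.005,-0.068,0,0],[-1,-0.006,-0.074,0,0],[-1,-0.006,-0.08,0,0],[-1,-0.006,-0.08,0,0]]'; python3 - <<'E'
from h import *
im2=grab('side')
im=grab('top')
cv2.imwrite('pics/c4.png',np.hstack([cv2.resize(im[190:310,280:420],None,fx=2.8,fy=2.8),cv2.resize(im2[120:240,280:420],None,fx=2.8,fy=2.8)]))
E
```

```text
clock: 8.05
position: [0.5299, 0.1555, 0.1514]
eef_rot: [[0.066, 0.998, 0.0], [0.998, -0.066, 0.0], [0.0, 0.0, -1.0]]
ft_force: [0.0, 1.2, 1.4]
opening: 0.002
gripper_force: 0.6
clock: 9.05
position: [0.5268, 0.115, 0.1513]
eef_rot: [[0.066, 0.998, -0.0], [0.998, -0.066, -0.001], [-0.001, -0.0, -1.0]]
ft_force: [0.1, -0.6, -0.3]
opening: 0.001
gripper_force: 0.0
```

View pics/c4.png

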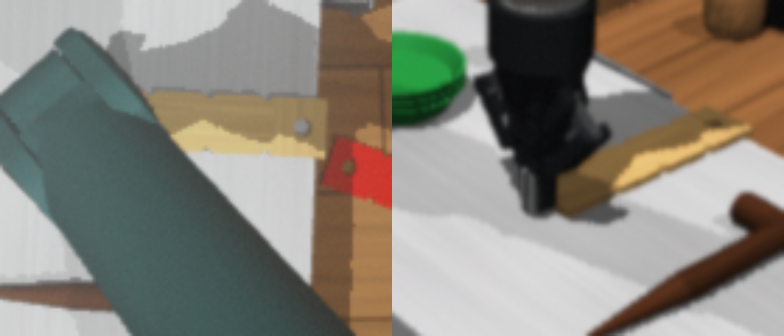

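The rule is square and the holed end is just over the edge. The hole is at top pixel (388,235) and the edge at column 393.6, so about 43 mm remain, which agrees with dead reckoning. I'll push 36 mm more, then retreat and measure.

```bash
python3 -m inch '[[-1,-0.001,-0.008,0,0],[-1,-0.001,-0.016,0,0],[-1,-0.002,-0.024,0,0],[-1,-0.002,-0.032,0,0],[-1,-0.003,-0.04,0,0],[-1,-0.004,-0.048,0,0],[-1,-0.004,-0.056,0,0],[-1,-0.005,-0.062,0,0],[-1,-0.005,-0.068,0,0],[-1,-0.005,-0.072,0,0],[-1,-0.005,-0.072,0,0],[-1,-0.005,-0.072,0,0]]';python3 -m inch '[[-1,0,0.02,0,0],[-1,0,0.06,0.0,0],[-1,0,0.1,0.1,0],[-1,0,0.2,0.2,0],[-1,0,0.3,0.3,0],[-1,0,0.4,0.3,0],[-1,0,0.5,0.3,0],[-1,0,0.6,0.3,0],[-1,0,0.6,0.3,0]]'; python3 - <<'E'
from h import *
im,k,m=report()
cv2.imwrite('pics/c5.png',np.hstack([cv2.resize(im[190:310,280:420],None,fx=2.8,fy=2.8),cv2.resize(cv2.cvtColor(m[190:310,280:420],cv2.COLOR_GRAY2BGR),None,fx=2.8,fy=2.8)]))
E
```

```text
clock: 10.35
position: [0.5245, 0.0798, 0.1514]
eef_rot: [[0.066, 0.998, -0.0], [0.998, -0.066, -0.0], [-0.0, -0.0, -1.0]]
ft_force: [0.0, -0.4, 0.1]
opening: -0.005
gripper_force: 0.0
clock: 11.25
position: [0.5228, 0.3851, 0.3025]
eef_rot: [[0.062, 0.998, 0.001], [0.998, -0.062, 0.003], [0.003, 0.0, -1.0]]
ft_force: [-0.2, 0.4, 0.5]
opening: 0.001
gripper_force: 0.0
edge y=-0.0642*x+-0.0546
rect mm ((522.7659912109375, -31.45073699951172), (199.75135803222656, 50.73381042480469), 86.63640594482422) 
corners
 [[ 0.4916 -0.1297]
 [ 0.5422 -0.1326]
 [ 0.5539  0.0668]
 [ 0.5033  0.0697]] 
hole [ 0.51559851 -0.11051121]
centre [ 0.5228 -0.0315] ruleX [0.0587 0.9983] edgeX [0.0641 0.9979] ang rad 0.005 notch dist 0.0066 plain end [0.5286 0.0684] holed end [ 0.5169 -0.1313] hole dist -0.0227
```

View pics/c5.png

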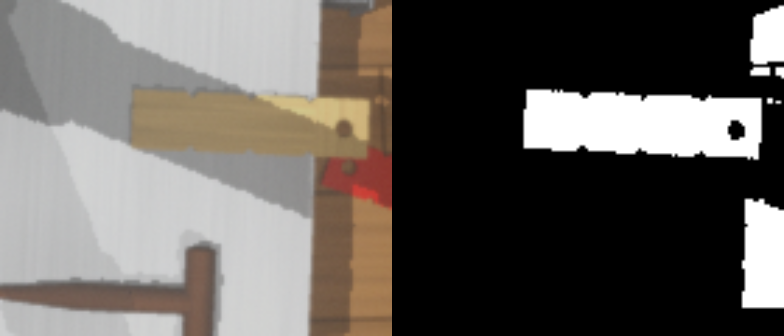

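Notch is 6.6 mm inside the edge (crop: notches at about x=311, edge at about 316) and the rule is square. One small push remains.

```bash
python3 -m inch '[[-1,0,-0.1,0,0],[-1,0,-0.2,0,0],[-1,0,-0.3,0,0],[-1,0,-0.4,-0.1,0],[-1,0,-0.5,-0.15,0],[-1,0,-0.54,-0.2,0],[-1,0,-0.54,-0.26,0],[-1,0,-0.54,-0.29,0],[-1,0,-0.54,-0.3,0],[-1,0,-0.55,-0.3,0],[-1,0,-0.56,-0.3,0],[-1,0,-0.56,-0.3,0]]'; python3 - <<'E'
from h import *
im=grab('top');hsv=cv2.cvtColor(im,cv2.COLOR_BGR2HSV);g=(hsv[...,1]<40)&(hsv[...,2]>110)
for r in(208,212,318,322):
    c=np.where(g[r,200:420])[0]+200;p=ray('top',[(c.min()-.5,r),(c.max()+.5,r)],.15);print(r,c.min(),c.max(),abs(p[0]-p[1])[1]*.9972)
E
```

```text
clock: 12.5
position: [0.525, 0.0996, 0.152]
eef_rot: [[0.066, 0.998, 0.001], [0.998, -0.066, -0.0], [0.0, 0.001, -1.0]]
ft_force: [-0.3, 0.2, 0.5]
opening: -0.0
gripper_force: 0.0
208 243 393 0.36058699773173525
212 243 393 0.3603357465732742
318 237 341 0.24569745987544092
322 236 343 0.2525505895412193
```

The shelf depth measures 360 mm as it should, so the edge estimate is good. Finishing the nudge and retreating.

```bash
python3 -m inch '[[-1,0,-0.012,0,0],[-1,0,-0.024,0,0],[-1,-0.001,-0.032,0,0],[-1,-0.001,-0.038,0,0],[-1,-0.001,-0.043,0,0],[-1,-0.002,-0.048,0,0],[-1,-0.002,-0.052,0,0],[-1,-0.002,-0.052,0,0],[-1,-0.002,-0.052,0,0]]';python3 -m inch '[[-1,0,0.02,0,0],[-1,0,0.06,0.0,0],[-1,0,0.1,0.1,0],[-1,0,0.2,0.2,0],[-1,0,0.3,0.3,0],[-1,0,0.4,0.3,0],[-1,0,0.5,0.3,0],[-1,0,0.6,0.3,0],[-1,0,0.6,0.3,0],[-1,0,0.6,0.3,0]]'; python3 - <<'E'
from h import *
im,k,m=report();cv2.imwrite('pics/c6.png',im)
E
```

```text
clock: 13.45
position: [0.5235, 0.0738, 0.1514]
eef_rot: [[0.066, 0.998, -0.0], [0.998, -0.066, -0.0], [-0.0, -0.0, -1.0]]
ft_force: [-0.0, -0.0, -0.2]
opening: -0.001
gripper_force: 0.0
clock: 14.45
position: [0.5203, 0.3827, 0.3025]
eef_rot: [[0.056, 0.998, -0.0], [0.998, -0.056, 0.007], [0.007, -0.001, -1.0]]
ft_force: [-0.5, 0.5, 0.4]
opening: -0.001
gripper_force: 0.0
edge y=-0.0634*x+-0.0549
rect mm ((522.3154907226562, -37.777809143066406), (201.01942443847656, 50.27342987060547), 86.47610473632812) 
corners
 [[ 0.491  -0.1366]
 [ 0.5412 -0.1396]
 [ 0.5536  0.061 ]
 [ 0.5034  0.0641]] 
hole [ 0.5158078  -0.11650773]
centre [ 0.5223 -0.0378] ruleX [0.0615 0.9981] edgeX [0.0633 0.998 ] ang rad 0.002 notch dist 0.0002 plain end [0.5285 0.062 ] holed end [ 0.5162 -0.1376] hole dist -0.0288
```

View pics/c6.png

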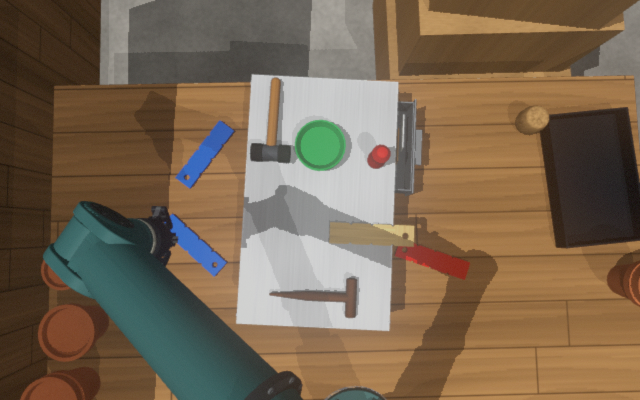

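The rule (330–415, 222–247) lies square with its hole at (406,236), past the edge at column 393, and the first notches are at the edge. The other objects are unmoved and the hand is clear.

```bash
python3 -c "
from station import arm
print(arm.hand_in())"
```

```text
the job is handed in; nothing more can be done
None
```

The job is handed in: in the last top-camera measurement the sowing rule lay square to the edge (0.002 rad off), holed end out and first notches about 0.2 mm from the edge, with the other objects apparently unmoved and the hand clear. The hand-in returned no verdict.

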